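# Reset the microscope stage interlock with its two-button pair

### The job

The microscope's stage interlock has tripped: on the white control box, press both green buttons fully down together, one fingertip on each, hold them down without a break for at least three seconds, then let go of both. Never press one without the other, do not press the blue lamp buttons, and leave the other things on the bench where they stand, without picking anything up.

Things in the scene. Friction and masses are not known exactly. Their poses are not given: they have to be found in the camera images.
- reset_box: White control box of the stage interlock, fixed to the bench, on the robot's left or right, yaw up to 0.5 rad: 160 mm (x) x 150 mm (y), flat top 60 mm above the bench. Origin: centre of its underside. Two green round buttons side by side near its front (-x) edge at x = -35 mm, y = +35 mm (left) and -35 mm (right): 70 mm between centres.
- reset_l_top (a point): Centre of the top face of the left green button: a cap 26 mm across in a 42 mm black collar. The face stands 84 mm above the bench when up, 76 mm when fully down (the collar's top is at 72 mm). It moves with the button, straight down. The small dial behind it (rim 72 mm above the bench) shows its travel: its red needle points left when the button is up and into the green sector on the right once it is down.
- reset_r_top (a point): The same, with its own dial, for the right green button, 70 mm from the left one.
- reset_l (a joint): Travel of the left green button in m: 0 up, 0.008 fully down; it counts as down beyond 0.005. A spring pushes it back: about 1.5 N to start it, 5 N fully down.
- reset_r (a joint): The same for the right green button.
- lamp_box: Grey control box of the lamp, of the same size and with the same button layout, but blue buttons, no dials; not part of the job. Origin: centre of its underside. Fixed to the bench; its place changes with that of the white box.
- lamp_l (a joint): Travel of the lamp box's left blue button in m, 0 up, 0.008 fully down.
- lamp_r (a joint): The same for its right blue button.
- beaker: Loose bystander: glass beaker, 66 mm across, 85 mm tall. Origin: centre of its underside.
- flask: Loose bystander: green-tinted conical flask, 82 mm across its foot, 104 mm tall. Origin: centre of its underside.
- slide_box: Loose bystander: blue slide box with a white lid, 87 x 102 x 33 mm. Origin: centre of its underside.
- marker: Loose bystander: white marker pen with a red cap, 130 mm long along its x, 16 mm thick, lying between the two control boxes. Origin: centre of its underside.
- petri_dish: Loose bystander: closed clear dish with a red-brown layer, 94 mm across, 18 mm high. Origin: centre of its underside.
- stain_bottle: Loose bystander: small amber bottle with a black cap, 40 mm across, 75 mm tall. Origin: centre of its underside.
- jar: Loose bystander: white ceramic jar, 56 mm across, 60 mm tall. Origin: centre of its underside.
There are look-alikes about, which are no part of the job. Leave any pink or yellow look-alike of the reset_box alone.

How it is judged (in metres and radians):
On the way:
1. both green buttons are held down together by the fingers, without a break (value of joint each of reset_l, reset_r above 0.005 m and contact force between the fingers and reset_box above 3 N), for 2.8 s.
At the end, for the whole second after the job is handed in: All four buttons are up (within 1 mm) and each loose thing is within 20 mm of where it stood, after both green buttons were held down together by the fingers (each beyond 5 of 8 mm) for three seconds (value of joint each of reset_l, reset_r, lamp_l, lamp_r below 0.001 m and distance of each of beaker, flask, slide_box, marker, petri_dish, stain_bottle, jar from where it was at the start of the episode below 0.02 m); the robot touches nothing.
It fails at once if one green button is pressed (beyond 6 mm) while the other is still up (below 1.5 mm) ((value of joint reset_l above 0.006 m and value of joint reset_r below 0.0015 m) or (value of joint reset_r above 0.006 m and value of joint reset_l below 0.0015 m)).
It fails at once if a blue lamp button is pressed by more than 2 mm (value of joint any of lamp_l, lamp_r above 0.002 m).
It fails at once if a loose thing is picked up or shoved more than 20 mm (distance of any of beaker, flask, slide_box, marker, petri_dish, stain_bottle, jar from where it was at the start of the episode above 0.02 m).
It also fails if it takes over 38 s, if anything falls off the work surface, if the arm or the gripper's body presses on something with over 40 N, if the wrist force passes 120 N, or if a joint passes its speed limit or range.

### The arm

A 7-joint arm with a two-finger parallel gripper is mounted at the origin on the work surface. World frame = base frame: x ahead of the robot, y to its left, z up, the work surface at z = 0. Lengths are in m, angles in degrees, forces in N, time in s.
With the tool pointing down it reaches from about 0.35 to 0.9 m from the base axis. Payload 8.1 kg.
Tool frame: the origin (TCP) lies at the very end of the fingers, on their centre line; the grasp point (between the pads) lies r.grip_depth behind it (r.grip_depth is the distance from the TCP to the grasp point, in m); x points along the fingers, y is the direction in which the jaws open and shut, and the axes are right-handed (so a half turn about x gives the same grasp; the last joint's range is limited). The gripper opens to 92 mm and grips with 3 to 60 N. Pads are 19 mm wide; open, the fingers measure 130 mm over their backs; the gripper's body (75 mm by 190 mm) begins 47 mm behind the grasp point.
Start: joints at [67.747, 24.895, 1.432, 90.138, -0.665, 64.973, -4.303], TCP at [0.176, -0.6, 0.227] pointing down, gripper open.
Joint ranges: [-149.89, 149.89], [-25.12, 119.58], [-72.63, 75.52], [4.76, 147.25], [-75.54, 255.54], [6.69, 114.76], [-157.13, 157.13]. Speed limits (degrees/s): [127.2, 127.2, 172.46, 172.46, 180, 180, 180].

### API

Orientations are given as a 3x3 rotation matrix whose columns are the frame's x, y, z axes.
In Python, from station import r, eyes gives the robot as it stands.
- The arm moves only by the shell command python3 -m inch 'ROWS' [OPENING] [FORCE]. ROWS is JSON, a list of rows, each an object with "travel": the shift along the tool's x, y, z in units of 25 mm (1.0 is 25 mm), a list of three; "twist": the turn, a rotation vector about the tool's x, y, z in degrees, a list of three. In form: [{"travel": [dx, dy, dz], "twist": [ax, ay, az]}, ...]. A call has 1 to 12 rows; each row shifts and turns the commanded pose from where the row before left it, along the tool's axes as they then stand; what a row does not reach is not made up. A row lasts 1/12 s, in which the tool goes at most 41.7 mm and 7.16 degrees, less where a joint would pass 70% of its speed; a pose out of reach is approached as far as the arm can. A call is refused whole if a number of a shift passes 1 or a number of a turn 7.16, either way. A call with a gripper value outside its range is refused whole. OPENING is the closure, from -1 (fully open) to 1 (shut), set as the call begins (- or left out, the last holds). The fingers move at their own pace and stop on an object; FORCE is the grip in N (left out, the last holds). Time passes only in rows, so rows that do not move let the fingers close. It gives the time, the measured TCP pose, the force and the opening at its end, in the units of the state.
- r.get_state(): the state, without advancing time (a new reading comes with each control period).
- eyes.snapshot(name): name is "scene" or "top" or "wrist"; returns a dict with "image" (400x640x3 uint8, red, green, blue), "z_map" (400x640 float32, m along the optical axis (not along the pixel's ray), 0 where there is no reading), "camera_matrix" (3x3 intrinsics, pixels), "dist" ([k1, k2, p1, p2, k3] as OpenCV has them; the pictures are not rectified), "R" (3x3) and "t" (3): a world point X has camera coordinates R X + t; the wrist camera has in their place "T_tool_cam" (4x4, takes a point from camera to tool coordinates, whose origin is the TCP and whose axes are the tool frame's). Camera axes: x right, y down, z forward; pixel columns grow to the right and rows downward; lengths in m; the calibration is good to about 2 mm. A picture is of the moment at which its call begins: read the wrist's pose just before it.
- r.sign_off(): hands the job in, once; it reports no verdict.
Trained networks look in a picture, given as the dict that the camera call returned (one of the last four; its "shot" number tells which), for a name from the list of things; names that differ only in an ending like _2 or _b are one class to them, and where a whole thing is asked for, a point or a joint stands for the part that bears it (a point fixed in the world has none). Each returns a list of dicts, best first, with "p" (0 to 1); they miss things now and then, are a little off and sometimes report something else, mostly with a low value. They report only what shows in the picture. A call takes as long as a camera call. They do not tell look-alikes from the thing itself.
- eyes.find_in(query, picture): "xy" ([column, row] in pixels, amid what is visible of it).
The state is a dict: "t": time; "qpos": joint angles; "dq": joint speeds; "effort": joint torques, N m; "eef_pos": TCP position; "orientation": TCP orientation; "force": force on the tool from outside, world axes, zero at the start; "ft_torque": the same for the moment, N m; "finger_gap": finger opening in m.
Only numpy, scipy, OpenCV 4.12 (cv2) and the standard library are available. Lean on these libraries where they do the work, as an engineer would, in place of code of your own. Each camera call takes 0.05 s, during which the arm holds its last target.

## Working session

There is one attempt and no reset: what is moved stays moved. The work goes in short steps, Python scripts to look and compute and a shell command to move; the robot and the scene stay as the last step left them, time stands still between calls to the robot, and variables do not carry over. Pictures are saved under pics/ and viewed, and the job is handed in when it is done.

```bash
mkdir -p pics; ls; cat > h.py <<'E'
from station import r, eyes
import numpy as np, cv2
def save(p,name): cv2.imwrite('pics/'+name+'.png',cv2.cvtColor(p['image'],cv2.COLOR_RGB2BGR))
def world(p,u,v,z=None):
    K=np.array(p['camera_matrix']);d=np.array(p['dist'])
    n=cv2.undistortPoints(np.array([[[u,v]]],float),K,d)[0,0]
    R=np.array(p['R']);t=np.array(p['t'])
    ray=R.T@np.array([n[0],n[1],1]);c=-R.T@t
    if z is None:
        s=p['z_map'][int(round(v)),int(round(u))]
    else: s=(z-c[2])/ray[2]
    return c+s*ray
E
python3 - <<'E'
from h import *
for n in ['top','scene']:
    p=eyes.snapshot(n);save(p,n+'0')
    for q in ['reset_box','reset_l_top','reset_r_top','lamp_box','marker','flask','beaker','slide_box','petri_dish','stain_bottle','jar']:
        for d in eyes.find_in(q,p)[:3]:
            u,v=d['xy'];print(n,q,round(d['p'],2),np.round(d['xy']),np.round(world(p,u,v),3))
s=r.get_state();print(s['t'],s['eef_pos'],np.round(s['orientation'],3),s['finger_gap'],r.grip_depth,s['force'])
E
```

```text
pics
top reset_box 0.93 [212. 304.] [0.25  0.242 0.06 ]
top reset_box 0.77 [400. 283.] [ 0.309 -0.219  0.064]
top reset_box 0.61 [385. 178.] [ 0.571 -0.182  0.057]
top reset_l_top 0.67 [397. 306.] [ 0.255 -0.206  0.084]
top reset_l_top 0.66 [199. 321.] [0.211 0.266 0.082]
top reset_l_top 0.63 [380. 191.] [ 0.534 -0.168  0.081]
top reset_r_top 0.59 [228. 317.] [0.223 0.198 0.084]
top reset_r_top 0.38 [139. 223.] [0.448 0.458 0.003]
top lamp_box 0.68 [378. 193.] [ 0.529 -0.161  0.087]
top lamp_box 0.66 [247. 208.] [0.487 0.167 0.06 ]
top marker 0.82 [312. 181.] [0.568 0.005 0.015]
top flask 0.64 [471. 222.] [ 0.462 -0.402  0.058]
top beaker 0.67 [173. 116.] [0.742 0.388 0.005]
top beaker 0.35 [136. 223.] [0.447 0.464 0.011]
top slide_box 0.63 [266. 100.] [0.783 0.131 0.034]
top petri_dish 0.73 [332. 100.] [ 0.79  -0.044  0.021]
top stain_bottle 0.51 [370. 104.] [ 0.766 -0.143  0.071]
top jar 0.6 [140. 224.] [0.447 0.455 0.007]
top jar 0.43 [312. 182.] [0.564 0.005 0.016]
scene reset_box 0.84 [463. 242.] [0.289 0.274 0.071]
scene reset_box 0.7 [270. 170.] [ 0.592 -0.146  0.073]
scene re
[... 547 characters left out ...]
flask 0.79 [274. 112.] [ 0.475 -0.395  0.046]
scene flask 0.58 [453. 343.] [0.429 0.439 0.003]
scene beaker 0.57 [314. 374.] [0.721 0.353 0.003]
scene slide_box 0.89 [245. 293.] [0.78  0.131 0.033]
scene petri_dish 0.82 [216. 239.] [ 0.79  -0.048  0.015]
scene petri_dish 0.53 [304. 221.] [0.569 0.006 0.015]
scene stain_bottle 0.61 [207. 207.] [ 0.78  -0.129  0.049]
scene stain_bottle 0.19 [365. 253.] [0.499 0.184 0.061]
scene jar 0.79 [455. 340.] [0.427 0.437 0.014]
scene jar 0.18 [287. 162.] [ 0.54  -0.154  0.074]
1.2 [ 0.17618447 -0.59967331  0.22673657] [[ 0.     0.282 -0.959]
 [-0.    -0.959 -0.282]
 [-1.     0.    -0.   ]] 0.09203909675943776 0.0188 [ 0.91700921 -0.39968416  0.38097366]
```

View pics/top0.png

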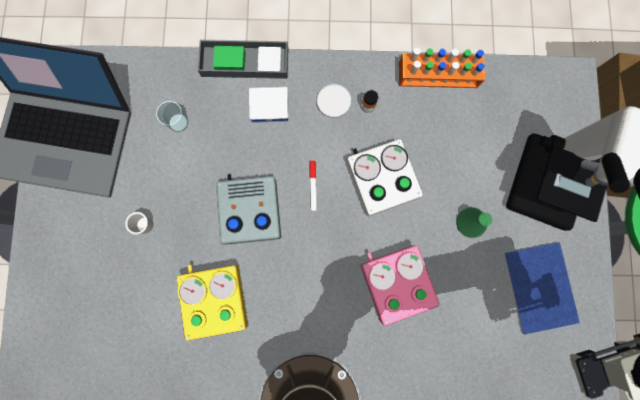

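View pics/scene0.png

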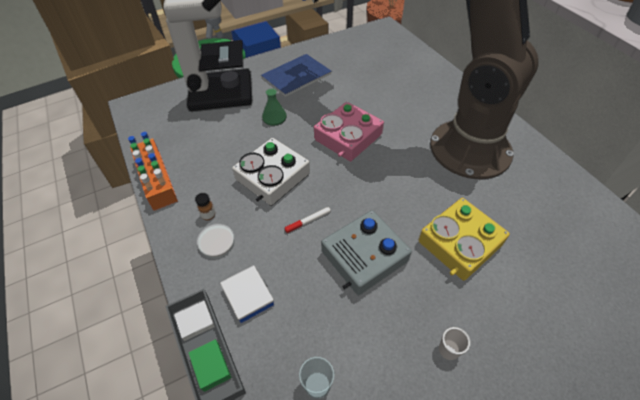

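```bash
python3 - <<'E'
import cv2
a=cv2.imread('pics/top0.png')[130:350,330:480]
cv2.imwrite('pics/crop_top.png',cv2.resize(a,None,fx=2.7,fy=2.7,interpolation=cv2.INTER_CUBIC))
E
```

```text
(no output)
```

View pics/crop_top.png

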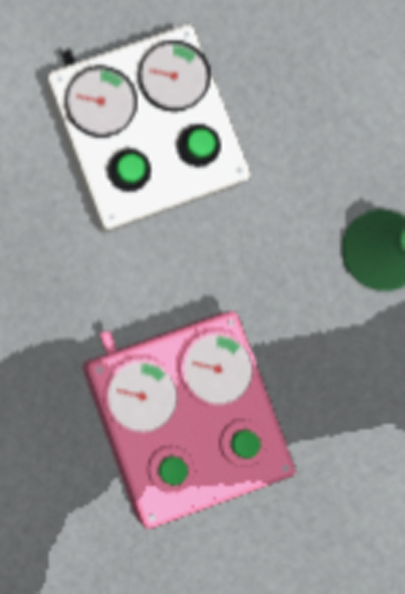

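Three boxes share the layout: white at (385,178), pink at (400,285) and yellow at (212,304). The crop shows the white one with black collars, green caps at about (378,192) and (404,183), and needles pointing left. It's the only white one, so it fits reset_box. Next I'll measure its caps precisely.

```bash
cat >> h.py <<'E'
def caps(p,u0,u1,v0,v1):
    hsv=cv2.cvtColor(p['image'],cv2.COLOR_RGB2HSV)
    m=cv2.inRange(hsv,(45,120,60),(80,255,255));k=np.zeros_like(m);k[v0:v1,u0:u1]=m[v0:v1,u0:u1]
    n,l,st,c=cv2.connectedComponentsWithStats(k)
    return [(st[i,4],c[i]) for i in range(1,n) if st[i,4]>25]
E
python3 - <<'E'
from h import *
res={}
for n,b in [('top',(350,425,170,212)),('scene',(255,305,135,172))]:
    p=eyes.snapshot(n); 
    pts=[]
    for a,c in caps(p,*b):
        w=world(p,*c,z=0.084);pts.append(w);print(n,a,c.round(1),w.round(4),world(p,*c).round(4))
    pts.sort(key=lambda w:-w[1]); d=pts[0]-pts[1]; print(np.linalg.norm(d), 'yaw',np.degrees(np.arctan2(-d[0],d[1])),'mid',(pts[0]+pts[1])/2)
s=r.get_state();R=np.array(s['orientation']);y=R[:,1];print(s['t'],'tool yaw of -y', np.degrees(np.arctan2(y[0],-y[1])))
E
```

```text
top 103 [404.  182.5] [ 0.5568 -0.2265  0.084 ] [ 0.5562 -0.2258  0.0872]
top 101 [378.1 191.8] [ 0.5319 -0.1613  0.084 ] [ 0.5325 -0.1618  0.0804]
0.06974023867843612 yaw 20.93371181823875 mid [ 0.54435475 -0.19388159  0.084     ]
scene 58 [269.9 146.4] [ 0.5593 -0.2192  0.084 ] [ 0.5588 -0.2208  0.0825]
scene 61 [287.7 158.2] [ 0.5352 -0.1543  0.084 ] [ 0.5359 -0.1524  0.0861]
0.06928292707026398 yaw 20.39039491452077 mid [ 0.54724254 -0.18676811  0.084     ]
1.3 tool yaw of -y 16.37259601158809
```

```bash
python3 -m inch '[{"travel":[0,-0.5,-0.8],"twist":[-4.4,0,0]},{"travel":[0,-0.5,-0.8],"twist":[0,0,0]},{"travel":[0,-0.5,-0.9],"twist":[0,0,0]},{"travel":[0,-0.5,-0.9],"twist":[0,0,0]},{"travel":[0,-0.5,-0.9],"twist":[0,0,0]},{"travel":[0,-0.5,-0.9],"twist":[0,0,0]},{"travel":[0,-0.5,-0.9],"twist":[0,0,0]},{"travel":[0,-0.5,-0.9],"twist":[0,0,0]},{"travel":[0,-0.5,-0.9],"twist":[0,0,0]},{"travel":[0,-0.5,-0.9],"twist":[0,0,0]},{"travel":[0,-0.5,-0.9],"twist":[0,0,0]},{"travel":[0,-0.5,-0.9],"twist":[0,0,0]}]' -0.11 20
cat > rel.py <<'E'
from h import *
import sys
T=np.array([0.5445,-0.192,0.12]) if len(sys.argv)<4 else np.array([float(a) for a in sys.argv[1:4]])
s=r.get_state();R=np.array(s['orientation']);print(s['t'],np.round(s['eef_pos'],4),'gap',s['finger_gap'],'F',np.round(s['force'],2))
print('units',(R.T@(T-s['eef_pos'])/0.025).round(2),'yaw',np.degrees(np.arctan2(R[0,1],-R[1,1])),'tilt',R[:,0].round(4))
E
python3 rel.py 0.5445 -0.192 0.227
```

```text
t: 2.3
eef_pos: [0.3729, -0.3656, 0.2269]
orientation: [[0.0, 0.355, -0.935], [-0.0, -0.935, -0.355], [-1.0, 0.0, -0.0]]
force: [0.2, -0.3, -0.0]
finger_gap: 0.0512
2.3 [ 0.3729 -0.3656  0.2269] gap 0.05118122523873163 F [ 0.2  -0.34 -0.  ]
units [-0.   -4.06 -8.88] yaw 20.764225118468485 tilt [ 3.e-04 -4.e-04 -1.e+00]
```

```bash
python3 -m inch '[{"travel":[0,-0.4,-0.9],"twist":[0,0,0]},{"travel":[0,-0.4,-0.9],"twist":[0,0,0]},{"travel":[0,-0.4,-0.9],"twist":[0,0,0]},{"travel":[0,-0.4,-0.9],"twist":[0,0,0]},{"travel":[0,-0.4,-0.9],"twist":[0,0,0]},{"travel":[0,-0.4,-0.9],"twist":[0,0,0]},{"travel":[0.3,-0.4,-0.9],"twist":[0,0,0]},{"travel":[0.3,-0.4,-0.9],"twist":[0,0,0]},{"travel":[0.3,-0.4,-0.9],"twist":[0,0,0]},{"travel":[0.3,-0.4,-0.8],"twist":[0,0,0]},{"travel":[0.3,0,0],"twist":[0,0,0]},{"travel":[0,0,0],"twist":[0,0,0]}]'
cat > wr.py <<'E'
from h import *
import sys
s=r.get_state();p=eyes.snapshot('wrist');save(p,sys.argv[1])
Z=float(sys.argv[2])
R=np.array(s['orientation']);M=np.array(p['T_tool_cam']);c=R@M[:3,3]+s['eef_pos'];Rc=R@M[:3,:3]
pts=[]
for a,uv in caps(p,0,640,0,400):
    n=cv2.undistortPoints(uv.reshape(1,1,2),np.array(p['camera_matrix']),np.array(p['dist']))[0,0]
    ray=Rc@np.array([n[0],n[1],1]);w=c+ray*(Z-c[2])/ray[2];print(a,uv.round(1),w.round(4), 'tool mm',(R.T@(w-s['eef_pos'])*1000).round(1), p['z_map'][int(uv[1]),int(uv[0])])
E
python3 rel.py 0.5445 -0.192 0.1; python3 wr.py w1 0.084
```

```text
t: 3.3
eef_pos: [0.5447, -0.1926, 0.1877]
orientation: [[-0.002, 0.357, -0.934], [0.001, -0.934, -0.357], [-1.0, -0.002, 0.002]]
force: [0.0, -0.6, -0.8]
finger_gap: 0.0508
3.3 [ 0.5447 -0.1926  0.1877] gap 0.050846722870112146 F [ 0.04 -0.56 -0.85]
units [ 3.51 -0.02 -0.01] yaw 20.93045022085612 tilt [-0.0021  0.0011 -1.    ]
607 [276.6 198.3] [ 0.5336 -0.1622  0.084 ] tool mm [103.7 -32.1  -0.7] 0.27134496
604 [358.8 198.7] [ 0.5583 -0.2274  0.084 ] tool mm [103.6  37.5  -0.4] 0.27225426
```

View pics/w1.png

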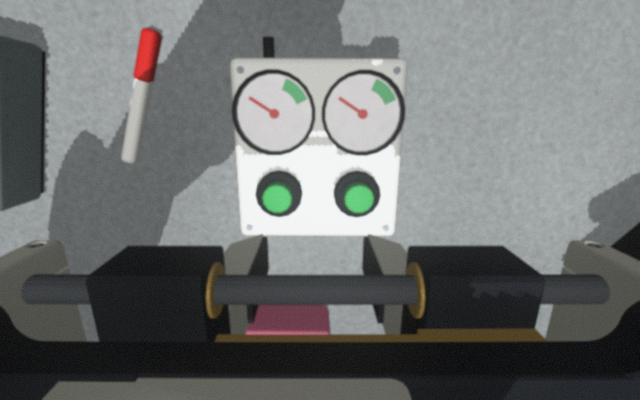

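The wrist picture shows the white box straight ahead, with green caps at (277,198) and (359,199). The fingers' midpoint is about 2–3 mm to the tool's -y side, so I'll correct that and go down to just above the caps.

```bash
python3 -m inch '[{"travel":[0.5,0.09,0],"twist":[0,0,0]},{"travel":[0.6,0,0],"twist":[0,0,0]},{"travel":[0.6,0,0],"twist":[0,0,0]},{"travel":[0.6,0,0],"twist":[0,0,0]},{"travel":[0.6,0,0],"twist":[0,0,0]},{"travel":[0.5,0,0],"twist":[0,0,0]},{"travel":[0.3,0,0],"twist":[0,0,0]},{"travel":[0,0,0],"twist":[0,0,0]},{"travel":[0,0,0],"twist":[0,0,0]}]'
python3 rel.py 0.5454 -0.1945 0.076; python3 wr.py w2 0.084
python3 - <<'E'
from h import *
for n,b in [('top',(340,430,150,225)),('scene',(225,325,110,205))]:
    p=eyes.snapshot(n); a=p['image'][b[2]:b[3],b[0]:b[1]]
    cv2.imwrite('pics/%s2.png'%n,cv2.resize(a,None,fx=6,fy=6,interpolation=cv2.INTER_CUBIC)[:,:,::-1])
E
```

```text
t: 4.1
eef_pos: [0.5453, -0.1971, 0.0972]
orientation: [[-0.0, 0.354, -0.935], [-0.0, -0.935, -0.354], [-1.0, 0.0, 0.0]]
force: [0.5, -0.0, 0.5]
finger_gap: 0.0511
4.1 [ 0.5453 -0.1971  0.0972] gap 0.05108923284014055 F [ 0.48 -0.03  0.54]
units [ 0.85 -0.1  -0.04] yaw 20.712819337863465 tilt [-0.e+00 -4.e-04 -1.e+00]
544 [248.7 231.1] [ 0.539  -0.1595  0.084 ] tool mm [ 13.1 -37.4  -7.4] 0.18380651
653 [367.2 234.7] [ 0.5609 -0.2236  0.084 ] tool mm [13.2 30.3 -5.2] 0.18373545
```

View pics/w2.png

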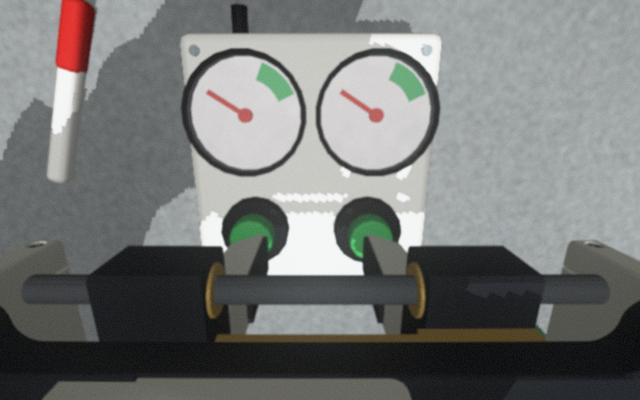

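View pics/scene2.png

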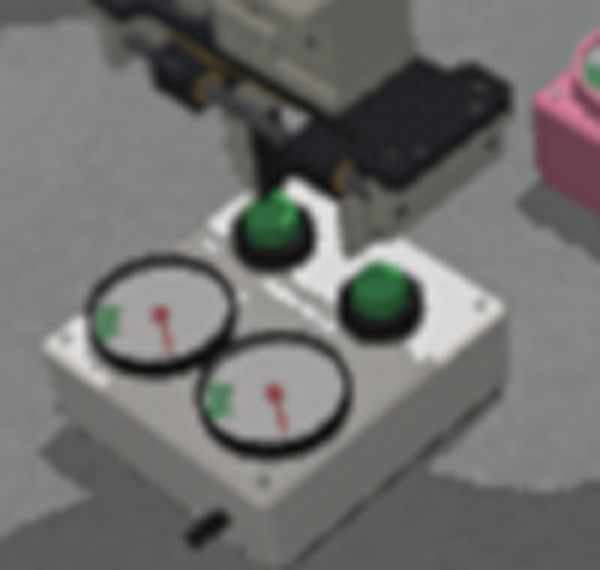

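```bash
python3 - <<'E'
from h import *
s=r.get_state();p=eyes.snapshot('wrist')
R=np.array(s['orientation']);M=np.array(p['T_tool_cam'])
print(M.round(4),s['eef_pos'])
K=np.array(p['camera_matrix']);D=np.array(p['dist'])
def tool(u,v,x):
    n=cv2.undistortPoints(np.array([[[u,v]]],float),K,D)[0,0];ray=M[:3,:3]@[n[0],n[1],1]
    return ((M[:3,3]+ray*(x-M[0,3])/ray[0])*1000).round(1)
x=s['eef_pos'][2]-0.072
for uv in [(222,230),(288,230),(255,197),(334,230),(400,230),(367,197)]: print(uv,tool(*uv,x))
# where fingertips project
for y in (-35,-25.5,25.5,35):
    for z in (-9.5,0,9.5):
        P=np.array([0,y,z])/1000;c=M[:3,:3].T@(P-M[:3,3]);print(y,z,cv2.projectPoints(c.reshape(1,3),np.zeros(3),np.zeros(3),K,D)[0].ravel().round(0))
a=p['image'][180:345,190:450];cv2.imwrite('pics/w3.png',cv2.resize(a,None,fx=3,fy=3,interpolation=cv2.INTER_CUBIC)[:,:,::-1])
E
```

```text
[[-4.000e-04 -2.823e-01  9.593e-01 -1.575e-01]
 [ 1.000e+00  6.000e-04  6.000e-04  4.000e-04]
 [-7.000e-04  9.593e-01  2.823e-01 -7.610e-02]
 [ 0.000e+00  0.000e+00  0.000e+00  1.000e+00]] [ 0.54609185 -0.19671092  0.09776738]
(222, 230) [ 25.8 -56.5  -3. ]
(288, 230) [ 25.8 -16.1  -3. ]
(255, 197) [ 25.8 -35.2 -24. ]
(334, 230) [25.8 12.1 -3. ]
(400, 230) [25.8 52.5 -3. ]
(367, 197) [ 25.8  31.3 -24. ]
-35 -9.5 [248. 237.]
-35 0 [249. 253.]
-35 9.5 [250. 269.]
-25.5 -9.5 [266. 237.]
-25.5 0 [267. 253.]
-25.5 9.5 [268. 269.]
25.5 -9.5 [362. 237.]
25.5 0 [362. 253.]
25.5 9.5 [361. 269.]
35 -9.5 [380. 237.]
35 0 [379. 253.]
35 9.5 [378. 269.]
```

View pics/w3.png

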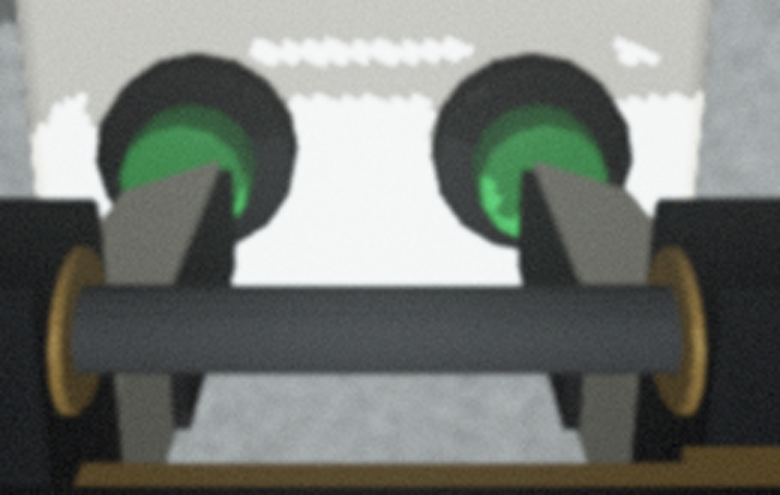

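Measured on the collars (about (256,230) and (367,230)), the fingertips need about -2 mm in y and -3 mm in z. I'll make that shift and touch down gently.

```bash
python3 -m inch '[{"travel":[0,-0.09,-0.1],"twist":[0,0,0]},{"travel":[0.2,0,0],"twist":[0,0,0]},{"travel":[0.2,0,0],"twist":[0,0,0]},{"travel":[0.1,0,0],"twist":[0,0,0]},{"travel":[0.1,0,0],"twist":[0,0,0]},{"travel":[0.05,0,0],"twist":[0,0,0]},{"travel":[0,0,0],"twist":[0,0,0]}]'
python3 rel.py 0.5454 -0.1945 0.076
python3 - <<'E'
from h import *
p=eyes.snapshot('wrist')
a=p['image'][30:345,160:460];cv2.imwrite('pics/w4.png',cv2.resize(a,None,fx=1.9,fy=1.9,interpolation=cv2.INTER_CUBIC)[:,:,::-1])
E
```

```text
t: 4.88
eef_pos: [0.5469, -0.1931, 0.0803]
orientation: [[-0.0, 0.355, -0.935], [0.0, -0.935, -0.355], [-1.0, -0.0, 0.0]]
force: [-2.3, 2.3, 6.2]
finger_gap: 0.051
4.8833 [ 0.5469 -0.1931  0.0803] gap 0.05096881279869702 F [-2.26  2.29  6.22]
units [0.17 0.03 0.08] yaw 20.78013368089386 tilt [-5.e-04  2.e-04 -1.e+00]
```

View pics/w4.png

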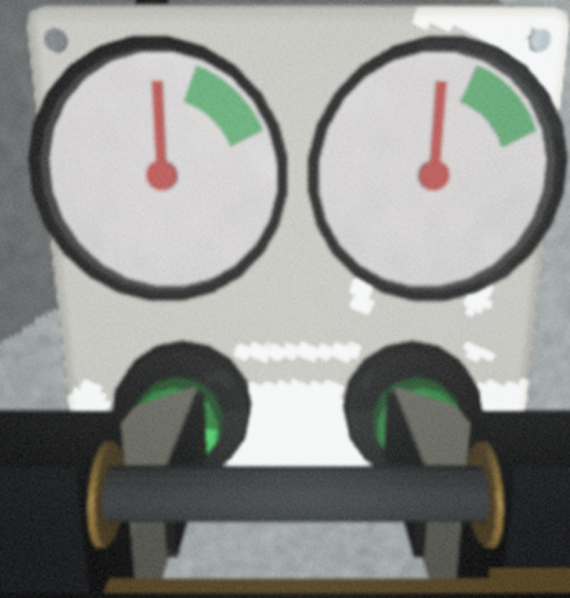

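Both needles are upright, so both buttons are equally part-way down. I'll press further.

```bash
python3 -m inch '[{"travel":[0.1,0,0],"twist":[0,0,0]},{"travel":[0.1,0,0],"twist":[0,0,0]},{"travel":[0,0,0],"twist":[0,0,0]},{"travel":[0,0,0],"twist":[0,0,0]}]'
python3 - <<'E'
from h import *
p=eyes.snapshot('wrist')
a=p['image'][30:345,160:460];cv2.imwrite('pics/w5.png',cv2.resize(a,None,fx=1.9,fy=1.9,interpolation=cv2.INTER_CUBIC)[:,:,::-1])
E
```

```text
t: 5.27
eef_pos: [0.5471, -0.1931, 0.0763]
orientation: [[0.0, 0.355, -0.935], [-0.0, -0.935, -0.355], [-1.0, 0.0, -0.0]]
force: [-3.7, 2.3, 13.7]
finger_gap: 0.0505
```

View pics/w5.png

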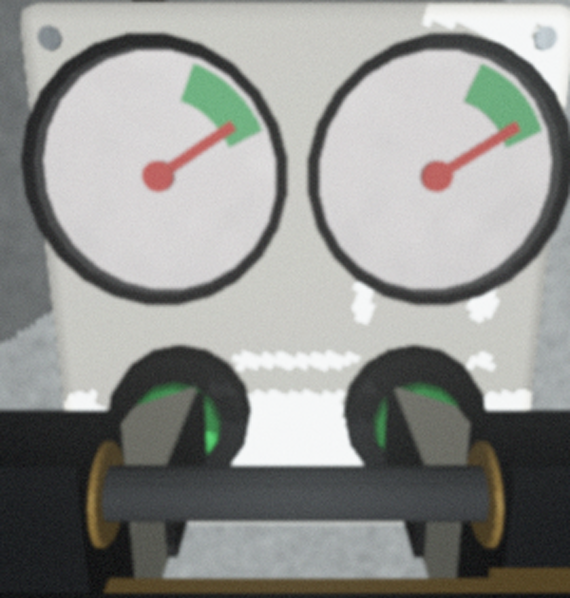

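Both needles are at the far end of the green sector and the push is 13.7 N. I'll hold for 4 s.

```bash
python3 -m inch '[{"travel":[0.02,0,0],"twist":[0,0,0]},{"travel":[0,0,0],"twist":[0,0,0]},{"travel":[0,0,0],"twist":[0,0,0]},{"travel":[0,0,0],"twist":[0,0,0]},{"travel":[0,0,0],"twist":[0,0,0]},{"travel":[0,0,0],"twist":[0,0,0]},{"travel":[0,0,0],"twist":[0,0,0]},{"travel":[0,0,0],"twist":[0,0,0]},{"travel":[0,0,0],"twist":[0,0,0]},{"travel":[0,0,0],"twist":[0,0,0]},{"travel":[0,0,0],"twist":[0,0,0]},{"travel":[0,0,0],"twist":[0,0,0]}]'
python3 -m inch '[{"travel":[0,0,0],"twist":[0,0,0]},{"travel":[0,0,0],"twist":[0,0,0]},{"travel":[0,0,0],"twist":[0,0,0]},{"travel":[0,0,0],"twist":[0,0,0]},{"travel":[0,0,0],"twist":[0,0,0]},{"travel":[0,0,0],"twist":[0,0,0]},{"travel":[0,0,0],"twist":[0,0,0]},{"travel":[0,0,0],"twist":[0,0,0]},{"travel":[0,0,0],"twist":[0,0,0]},{"travel":[0,0,0],"twist":[0,0,0]},{"travel":[0,0,0],"twist":[0,0,0]},{"travel":[0,0,0],"twist":[0,0,0]}]'
python3 -m inch '[{"travel":[0,0,0],"twist":[0,0,0]},{"travel":[0,0,0],"twist":[0,0,0]},{"travel":[0,0,0],"twist":[0,0,0]},{"travel":[0,0,0],"twist":[0,0,0]},{"travel":[0,0,0],"twist":[0,0,0]},{"travel":[0,0,0],"twist":[0,0,0]},{"travel":[0,0,0],"twist":[0,0,0]},{"travel":[0,0,0],"twist":[0,0,0]},{"travel":[0,0,0],"twist":[0,0,0]},{"travel":[0,0,0],"twist":[0,0,0]},{"travel":[0,0,0],"twist":[0,0,0]},{"travel":[0,0,0],"twist":[0,0,0]}]'
python3 -m inch '[{"travel":[0,0,0],"twist":[0,0,0]},{"travel":[0,0,0],"twist":[0,0,0]},{"travel":[0,0,0],"twist":[0,0,0]},{"travel":[0,0,0],"twist":[0,0,0]},{"travel":[0,0,0],"twist":[0,0,0]},{"travel":[0,0,0],"twist":[0,0,0]},{"travel":[0,0,0],"twist":[0,0,0]},{"travel":[0,0,0],"twist":[0,0,0]},{"travel":[0,0,0],"twist":[0,0,0]},{"travel":[0,0,0],"twist":[0,0,0]},{"travel":[0,0,0],"twist":[0,0,0]},{"travel":[0,0,0],"twist":[0,0,0]}]'
python3 - <<'E'
from h import *
p=eyes.snapshot('wrist')
a=p['image'][30:345,160:460];cv2.imwrite('pics/w6.png',cv2.resize(a,None,fx=1.9,fy=1.9,interpolation=cv2.INTER_CUBIC)[:,:,::-1])
E
```

```text
t: 6.32
eef_pos: [0.5471, -0.1931, 0.0762]
orientation: [[0.0, 0.355, -0.935], [-0.0, -0.935, -0.355], [-1.0, 0.0, -0.0]]
force: [-6.0, 2.1, 17.0]
finger_gap: 0.0509
t: 7.32
eef_pos: [0.5471, -0.1931, 0.0762]
orientation: [[0.0, 0.355, -0.935], [-0.0, -0.935, -0.355], [-1.0, 0.0, -0.0]]
force: [-5.1, 1.7, 17.5]
finger_gap: 0.051
t: 8.32
eef_pos: [0.5471, -0.1931, 0.0762]
orientation: [[0.0, 0.355, -0.935], [-0.0, -0.935, -0.355], [-1.0, 0.0, -0.0]]
force: [-5.5, 2.6, 16.7]
finger_gap: 0.0508
t: 9.32
eef_pos: [0.5471, -0.1931, 0.0762]
orientation: [[0.0, 0.355, -0.935], [-0.0, -0.935, -0.355], [-1.0, 0.0, -0.0]]
force: [-6.6, 2.1, 17.2]
finger_gap: 0.0509
```

View pics/w6.png

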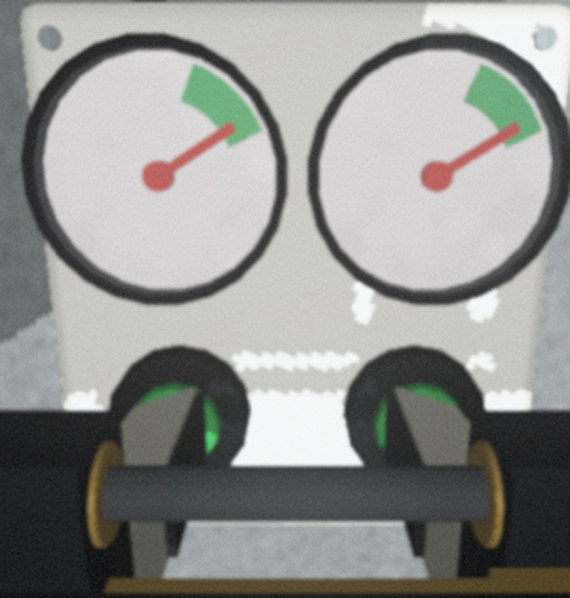

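The buttons stayed down for 4 s at 17 N with both needles unmoved. Next I'll lift straight up.

```bash
python3 -m inch '[{"travel":[-0.15,0,0],"twist":[0,0,0]},{"travel":[-0.2,0,0],"twist":[0,0,0]},{"travel":[-0.3,0,0],"twist":[0,0,0]},{"travel":[-0.5,0,0],"twist":[0,0,0]},{"travel":[-0.6,0,0],"twist":[0,0,0]},{"travel":[-0.6,0,0],"twist":[0,0,0]},{"travel":[-0.6,0,0],"twist":[0,0,0]},{"travel":[-0.6,0,0],"twist":[0,0,0]},{"travel":[-0.5,0,0],"twist":[0,0,0]},{"travel":[-0.3,0,0],"twist":[0,0,0]},{"travel":[0,0,0],"twist":[0,0,0]},{"travel":[0,0,0],"twist":[0,0,0]}]'
python3 wr.py w7 0.084
python3 - <<'E'
from h import *
p=eyes.snapshot('scene');save(p,'scene9');b=cv2.imread('pics/scene0.png')
for q in ['marker','flask','slide_box','petri_dish','stain_bottle','jar','beaker']:
    d=eyes.find_in(q,p)
    if d: print(q,np.round(d[0]['xy']))
E
```

```text
t: 10.37
eef_pos: [0.5471, -0.1934, 0.1836]
orientation: [[0.0, 0.355, -0.935], [-0.0, -0.935, -0.355], [-1.0, 0.0, -0.0]]
force: [-0.9, 0.9, -0.1]
finger_gap: 0.0507
621 [273.8 202. ] [ 0.5338 -0.1621  0.084 ] tool mm [ 99.6 -34.    1.3] 0.2677663
619 [356.9 202.1] [ 0.5584 -0.2272  0.084 ] tool mm [99.6 35.5  1.4] 0.26872554
marker [304. 222.]
slide_box [245. 293.]
petri_dish [389. 245.]
stain_bottle [206. 208.]
jar [453. 344.]
beaker [316. 376.]
```

View pics/w7.png

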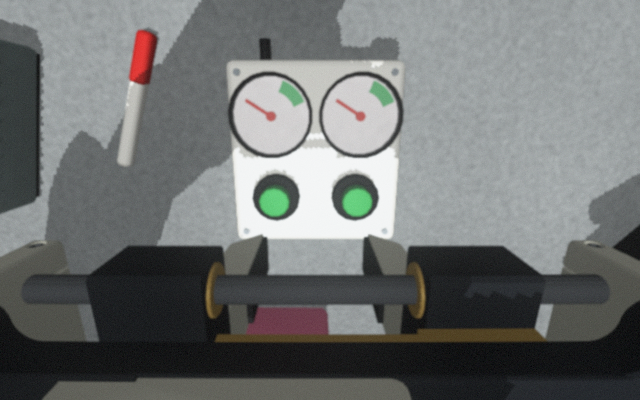

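View pics/scene9.png

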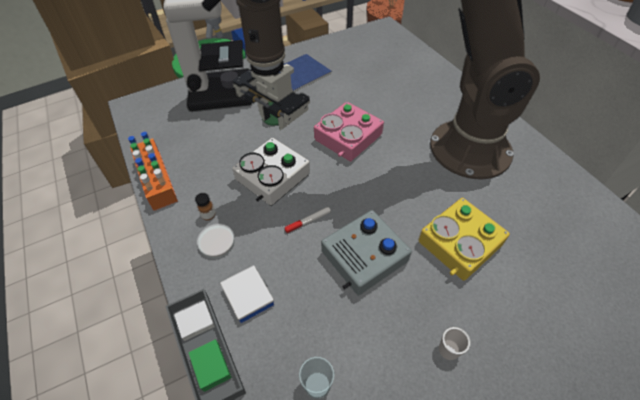

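The wrist picture shows both needles back at the left and both caps up, at (274,202) and (357,202). In the scene picture everything stands where it did and the gripper is clear. The flask is mostly hidden behind the gripper in that view, but the arm never went near it.

```bash
python3 -c "
from h import *
print(r.sign_off())"
```

```text
the job is handed in; nothing more can be done
None
```

I pressed both green buttons on the white box fully down together, one fingertip on each, held them for about 4 s, then let go and lifted straight up. The job was handed in at about 10.5 s; no verdict was reported.

- **Press:** halfway down, both needles stood level. During the hold the total push was about 17 N, and at the start and end of it both needles were at the end of their green sectors.
- **Release:** both needles are back on the left, both caps are up, the force reads about zero, and the fingers are 10 cm above the buttons. I didn't touch the blue lamp buttons or the pink and yellow look-alikes.
- **Bystanders:** all but the flask were where they started in the last picture.
    - **Flask:** it was mostly hidden behind the gripper in the last picture, so I couldn't confirm its place. The fingertips passed about 10 cm to its side, at twice its height.
    - **Petri dish:** the finder's last report for it, at (389,245), was a false hit on the lamp box. The dish itself shows at its old place, about (216,240).
- **Measurement:** the scene camera put the buttons about 7 mm away from where the top and wrist cameras did. I used the top and wrist values, which agreed.

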